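Stop a condiment stand rocking by screwing down its short foot

TASK

The marble condiment stand rocks because its rear right foot is screwed up too short. Turn the slanting grey knob clockwise until that foot stands firmly on the worktop and all four feet share the weight, so that the stand no longer rocks - no further - and then let go. Leave the stand where it is, keep the two bowls on it, and leave the other things alone.

Things in the scene. Friction and masses are not known exactly. Their poses are not given: they have to be found in the camera images.
- stand: Marble slab on four steel legs with black rubber ball feet, about 3 kg, loose. Origin on the worktop plane under the slab; +x points to the stand's rear (away from the robot), +y to its left, z up. Foot centres: x = -85 mm (front) and +120 mm (rear), y = +85 mm (left) and -85 mm (right). The rear legs run backwards and down, 30 degrees from vertical; only the rear right one adjusts.
- knob_centre (a point): Centre of the round fluted grey knob (40 mm diameter, 30 mm long) at the top of the rear right leg, about 0.13 m up; it moves and turns with the knob. The screw's axis leans 30 degrees from vertical to the stand's front: up along it is (-0.5, 0, 0.866) in the stand's frame (the point's z). Grip it along this axis. About 50 mm are free between knob and slab.
- knob (a joint): Knob angle, rad; grows clockwise seen from above (looking down its axis) and stays where left (friction 0.06 N m). Per rad knob, stem and foot move 2.55 mm down along the axis. Starts at 0.2 to 2.1; the foot is level with the other three at 4.0, where the red pointer on the knob's top points to the stand's rear. 0.5 rad either way still loads all four feet; thread ends at 7.0.
- foot_ball (a point): Centre of the adjustable rear right foot, a black rubber ball of 24 mm diameter on a soft buffer that gives about 1 mm under its share of the weight. It is 12 mm above the worktop when it stands on it; at the start 15 to 20 mm.
- foot_rear_right: The adjustable rear right foot with its threaded stem and rubber ball (24 mm); origin at the ball's centre, z up along the screw's axis.
- foot_front_left: Fixed front left foot, rubber ball of 24 mm diameter, origin at its centre.
- foot_front_right: Fixed front right foot, rubber ball of 24 mm diameter, origin at its centre.
- foot_rear_left: Fixed rear left foot, rubber ball of 24 mm diameter, origin at its centre.
- dark_bowl_1: Small black sauce bowl, 76 mm wide, 30 mm high, standing on the front of the slab; origin at its underside.
- dark_bowl_2: Second small black sauce bowl, 76 mm wide, 30 mm high, on the front of the slab; origin at its underside.
- salt_shaker: Salt shaker, 44 mm wide, 90 mm high, to the left of the stand; origin at its underside.
- steel_cup: Plain steel cup, 71 mm wide, 74 mm high, to the right of the stand; origin at its underside.
- soy_bottle: Clear glass sauce bottle with a yellow cap, 58 mm wide, 207 mm high, behind the stand; origin at its underside.
- spice_jar: Spice jar with a red lid, 45 mm wide, 106 mm high, to the left of the stand; origin at its underside.
- deck_centre (a point): Centre of the marble slab's top, 63 mm above the worktop. The slab is 175 mm deep (stand's x), 210 mm wide, 18 mm thick.

How it is judged:
By the outcome, as a careful person would: the job done as asked, in the order asked, and still so for the second after the job is handed in, with the robot touching nothing.
It also fails if it takes over 64 s, if anything falls off the work surface, if the arm or the gripper's body presses on something with over 40 N, if the wrist force passes 120 N, or if a joint passes its speed limit or range.

ROBOT

A 6-joint arm with a two-finger parallel gripper is mounted at the origin on a cart in front of the work surface, level with it; the furniture and walls round the work are solid. World frame = base frame: x ahead of the robot, y to its left, z up, the work surface at z = 0. Lengths are in mm, angles in rad, forces in N, time in s.
With the tool pointing down it reaches from about 275 to 825 mm from the base axis. Payload 5.2 kg.
Tool frame: the origin (TCP) lies at the very end of the fingers, on their centre line; the grasp point (between the pads) lies 19 mm behind it; z points along the fingers, y is the direction in which the jaws open and shut (so a half turn about z gives the same grasp; the last joint's range is limited). The gripper opens to 93 mm and grips with 3 to 60 N. Pads are 15 mm wide; open, the fingers measure 128 mm over their backs; the gripper's body (75 mm by 188 mm) begins 65 mm behind the grasp point.
Start: joints at [-1.427, 0.259, 1.535, -0, 1.348, -0.203], TCP at [186.96, -517.253, 218.653] pointing down, gripper open.
Joint ranges: [-3.14, 3.14], [-0.91, 2.08], [0.19, 2.58], [-1.22, 4.36], [0.22, 2.71], [-3.12, 3.12]. Speed limits (rad/s): [2.57, 2.57, 3.14, 3.14, 3.14, 3.14].

INTERFACE

Orientations are given as [roll, pitch, yaw] about the fixed x, y, z axes, in that order (R = Rz(yaw) Ry(pitch) Rx(roll)).
In Python, from bench import robot gives the robot as it stands. The module is installed in compiled form; this text tells all that it offers. Calls block until the motion is done:
- robot.move_ptp(position, orientation): joint-space move of the TCP to a pose.
- robot.move_linear(position, ori=None, speed=150, f_stop=None): straight line of the TCP; ori=None keeps the orientation; speed is the mean speed in mm/s. With f_stop (N) it stops when the force on the tool has changed by that much, and returns True; else False.
- robot.move_j(angles): joint-space move.
- robot.move_gripper(opening): opening from 0.0 (shut) to 1.0 (fully open); the grip force is fixed at half the most; returns when the fingers have stopped.
- robot.sleep(seconds).
- robot.inverse_kinematics(position, orientation): joint angles nearest the present ones, or None.
- robot.get_image(name): name is "scene" or "top" or "wrist"; returns a dict with "img" (384x512x3 uint8, blue, green, red), "fovy" (degrees; the focal length in pixels is half the picture's height over the tangent of half this angle, whatever the lens; pixels are square), "cx", "cy" (the principal point, pixels), "k1" (the pictures are not rectified: a ray, as slopes to the right and down, at radius r is drawn at 1 + k1 r^2 times it, then the intrinsics apply), "eye" and "orientation" of the camera in the world. Camera axes: x right, y down, z forward; pixel columns grow to the right and rows downward; lengths in mm; the calibration is good to about 2 mm. A picture is of the moment at which its call begins. There is no depth.
A pose or a line that the arm cannot do raises robot.MotionError and nothing moves.
- robot.hand_in(): hands the job in, once; it reports no verdict.
Readings, each from a call of its own:
- robot.current_t(): time.
- robot.current_qpos(): joint angles.
- robot.current_joint_vel(): joint speeds.
- robot.current_joint_efforts(): joint torques, N m.
- robot.current_tcp_pos(): TCP position.
- robot.current_eef_rot(): TCP orientation.
- robot.current_contact_force(): force on the tool from outside, world axes, zero at the start.
- robot.current_ft_torque(): the same for the moment, N m.
- robot.current_gripper_width(): opening from 0.0 (shut) to 1.0 (fully open).
Only numpy, scipy, OpenCV 4.12 (cv2) and the standard library are available. Lean on these libraries where they do the work, as an engineer would, in place of code of your own. Each camera call takes 0.05 s, during which the arm holds its last target.

## Working session

There is one attempt and no reset: what is moved stays moved. The work goes in short steps, each a Python script; the robot and the scene stay as the last script left them, time stands still between calls to the robot, and variables do not carry over. Pictures are saved under pics/ and viewed, and the job is handed in when it is done.

```bash
mkdir -p pics
cat > h.py <<'E'
import numpy as np, cv2
from bench import robot
from scipy.spatial.transform import Rotation as R
def shot(n,f):
    d=robot.get_image(n); cv2.imwrite('pics/'+f+'.png',d['img']); np.save('pics/'+f+'.npy',d,allow_pickle=True); return d
def ld(f): return np.load('pics/'+f+'.npy',allow_pickle=True).item()
def K(d):
    f=192/np.tan(np.radians(d['fovy'])/2); return np.array([[f,0,d['cx']],[0,f,d['cy']],[0,0,1.]])
def Rc(d): return R.from_euler('xyz',d['orientation']).as_matrix()
def ray(d,u,v):
    p=cv2.undistortPoints(np.array([[[u,v]]],float),K(d),np.array([d['k1'],0,0,0.]))[0,0]
    w=Rc(d)@np.array([p[0],p[1],1]); return np.array(d['eye'],float),w/np.linalg.norm(w)
def plane(d,u,v,z):
    e,w=ray(d,u,v); return e+w*(z-e[2])/w[2]
def proj(d,P):
    Q=Rc(d).T@(np.array(P,float)-np.array(d['eye']))
    r,_=cv2.projectPoints(Q.reshape(1,1,3),np.zeros(3),np.zeros(3),K(d),np.array([d['k1'],0,0,0.])); return r.ravel()
def tri(*a):
    A=np.zeros((3,3));b=np.zeros(3)
    for d,u,v in a:
        e,w=ray(d,u,v);M=np.eye(3)-np.outer(w,w);A+=M;b+=M@e
    return np.linalg.solve(A,b)
E
python3 - <<'E'
from h import *
for n in('scene','top','wrist'):
    d=shot(n,n+'0');print(n,d['fovy'],d['cx'],d['cy'],d['k1'],d['eye'],d['orientation'])
    cv2.imwrite(f'pics/{n}0b.png',cv2.resize(d['img'],(800,600),interpolation=cv2.INTER_CUBIC))
E
```

```text
scene 52.30399091475556 252.63166954365667 193.76788081606273 0.010811048073125 [ 24.48411831 572.72298842 906.80038383] [-2.27298748  0.00464841 -2.55433745]
top 46.582907347646554 256.76668372347154 190.10271334935868 -0.03698516058620725 [ 415.71226426 -187.7551799  1189.54216289] [-3.04024804 -0.02285994 -1.58910294]
wrist 64.30319835961915 256.81040818313045 189.62519676697795 -0.058163359069937935 [ 255.56805548 -491.44057875  383.94974734] [ 2.87193971  0.00306162 -1.22259143]
```

View pics/scene0b.png

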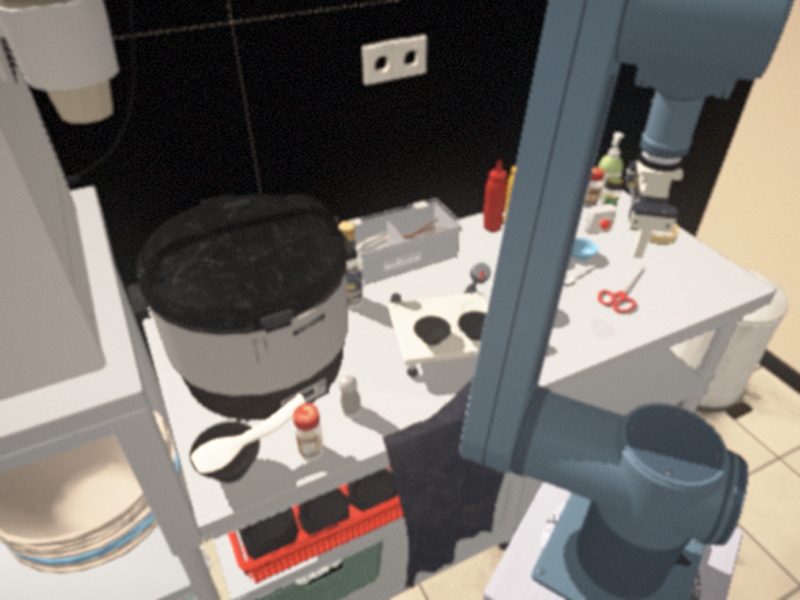

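View pics/top0b.png

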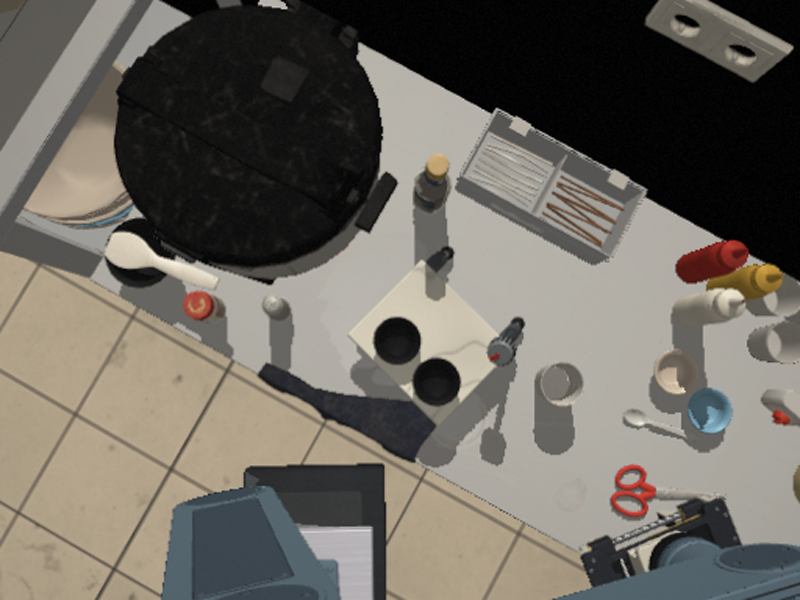

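View pics/wrist0b.png

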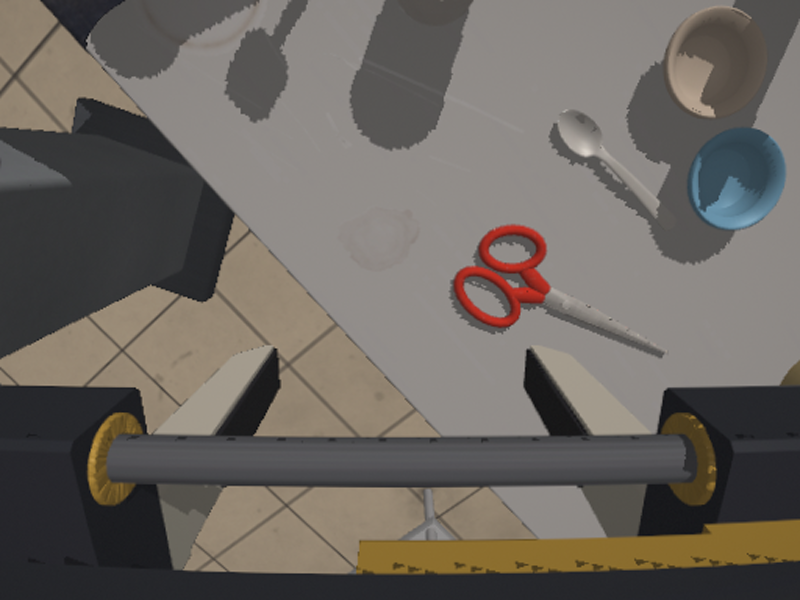

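The scene view shows the stand near (450,325) and the knob near (480,272). The top view has the slab corners at about (430,262), (513,345), (437,425) and (349,333), and the knob at about (500,350) with its red pointer. The stand's rear faces up-right. The steel cup is at (560,383).

Run:
```python
from h import *
d=ld('top0');im=d['img'];c=im[150:300,200:390];cv2.imwrite('pics/topz.png',cv2.resize(c,None,fx=4,fy=4,interpolation=cv2.INTER_CUBIC))
s=ld('scene0')['img'][150:260,235:325];cv2.imwrite('pics/scz.png',cv2.resize(s,None,fx=5,fy=5,interpolation=cv2.INTER_CUBIC))
i=im.astype(int); print(i[215,245],i[180,240],i[260,330], i[250,300])
m=((i[...,2]-i[...,0]>15)&(i.sum(2)>380)).astype(np.uint8); m[:160]=0;m[285:]=0;m[:,:215]=0;m[:,340:]=0
m=cv2.morphologyEx(m,cv2.MORPH_OPEN,np.ones((3,3)))
cs,_=cv2.findContours(m,0,1);c=max(cs,key=cv2.contourArea);print(cv2.contourArea(c),cv2.boundingRect(c))
cv2.imwrite('pics/m.png',cv2.resize(m*255,(800,600)))
```

```text
[14 14 13] [173 181 183] [166 175 178] [178 198 206]
3052.5 (223, 167, 96, 90)
```

View pics/topz.png

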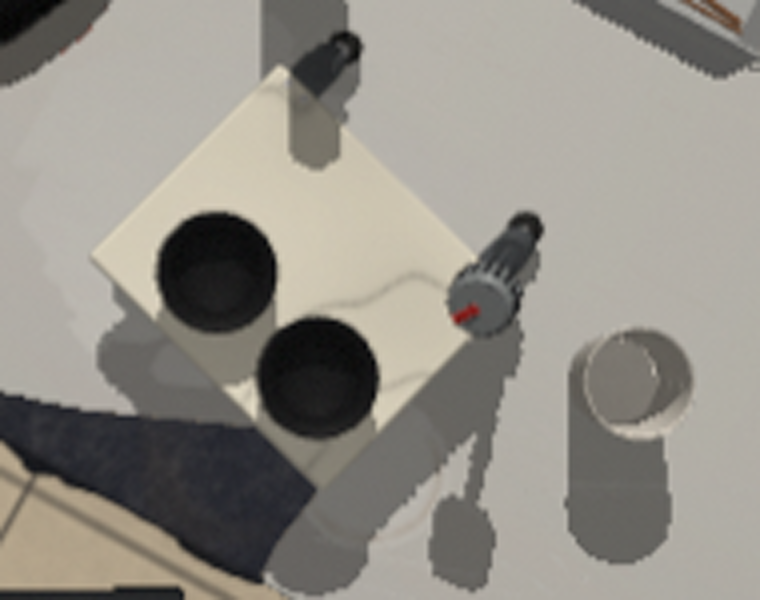

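View pics/m.png

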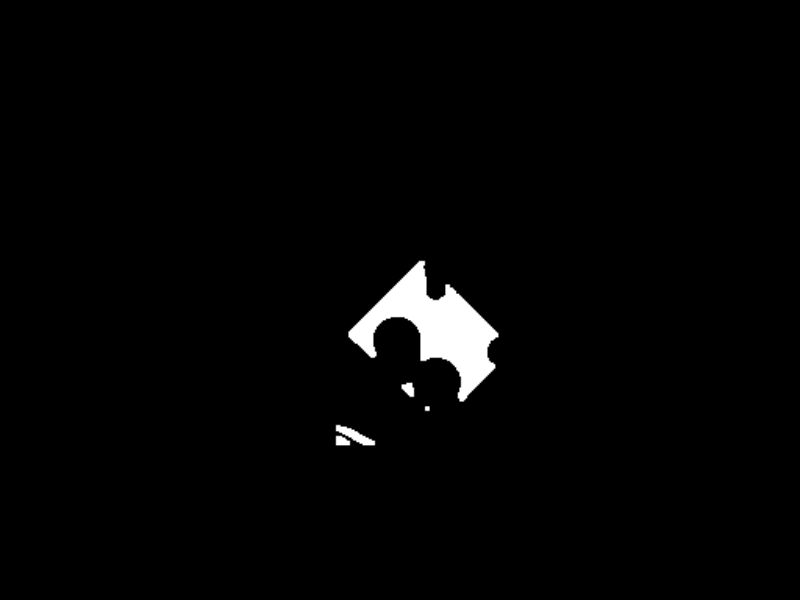

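View pics/scz.png

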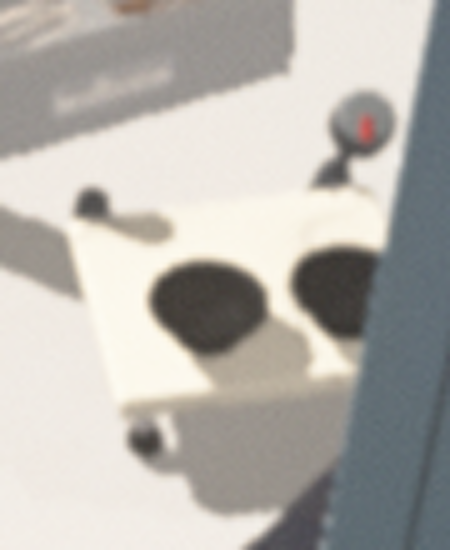

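Run:
```python
from h import *
t=ld('top0');s=ld('scene0')
T=lambda u,v:(u/4+200-.0,v/4+150)
RL=plane(t,*T(280,66),63);FL=plane(t,*T(92,256),63);FR=plane(t,*T(317,488),63)
print(RL,FL,FR,np.linalg.norm(RL-FL),np.linalg.norm(FL-FR))
c=(RL+FR)/2; v1=(RL-FL)/np.linalg.norm(RL-FL);v2=(FL-FR)/np.linalg.norm(FL-FR)
print(np.arctan2(v1[1],v1[0]),np.arctan2(-v2[0],v2[1]))
yaw=(np.arctan2(v1[1],v1[0])+np.arctan2(-v2[0],v2[1]))/2
print('centre',c,yaw)
k=tri((t,*T(483,303)),(s,307.4,174.4));print('knobtop',k)
print('repro',proj(t,k),T(483,303),proj(s,k))
Rz=R.from_euler('z',yaw).as_matrix();print('knobtop in stand',Rz.T@(k-[c[0],c[1],0]))
# expected axis thru foot: foot (120,-85,12)+L*(-.5,0,.866)
for L in(135,150,157): print(L,np.array([120,-85,12])+L*np.array([-.5,0,.866]))
# feet: rear ones from top
print('RRfoot',Rz.T@(plane(t,*T(527,228),18)-[c[0],c[1],0]),'RLfoot',Rz.T@(plane(t,*T(347,47),12)-[c[0],c[1],0]))
print(robot.current_t())
```

```text
[ 589.88768337 -250.53652073   63.        ] [ 470.59927985 -129.31773258   63.        ] [ 323.22034466 -268.03646454   63.        ] 170.06974396705678 202.394261621429
-0.7934242983777674 -0.8156590170417914
centre [ 456.55401401 -259.28649263   63.        ] -0.8045416577097795
knobtop [ 436.6425399  -362.96518131  135.85244554]
repro [320.43308349 225.16256445] (320.75, 225.75) [307.88856053 174.41340753]
knobtop in stand [ 60.89438765 -86.24158418 135.85244554]
135 [ 52.5  -85.   128.91]
150 [ 45.  -85.  141.9]
157 [ 41.5   -85.    147.962]
RRfoot [132.22827113 -85.9711777   18.        ] RLfoot [134.66251663  83.32184694  12.        ]
0.15
```

```bash
cat >> h.py <<'E'
YAW=-0.8045
def ori(phi,yaw=None):
    yaw=YAW if yaw is None else yaw
    Rz=R.from_euler('z',yaw).as_matrix()
    z=Rz@np.array([.5,0,-np.sqrt(.75)]); y0=Rz@np.array([0,1.,0]); x0=np.cross(y0,z)
    M=np.column_stack([x0,y0,z])@R.from_euler('z',phi).as_matrix()  # +phi about tool z (down) = clockwise from above
    return list(R.from_matrix(M).as_euler('xyz')), z
E
python3 - <<'E'
from h import *
top=np.array([436.6,-363,135.9])
_,z=ori(0); kc=top+15*z; print(kc,z)
for phi in np.arange(-3.1,3.2,.4):
    o,z=ori(phi)
    out=[]
    for b in (-19,100,):
        q=robot.inverse_kinematics(list(kc-b*z if b>0 else kc+19*z),o); out.append(None if q is None else np.round(q,2))
    print(round(phi,2),*out)
E
```

```text
[ 441.80103673 -368.40362998  122.90961894] [ 0.34673578 -0.360242   -0.8660254 ]
-3.1 [-0.93  0.19  2.08  0.18  0.35  1.34] [-0.95 -0.07  2.06  0.12  0.64  1.39]
-2.7 [-0.93  0.19  2.08  0.18  0.35  1.74] [-0.95 -0.07  2.06  0.12  0.64  1.79]
-2.3 [-0.93  0.19  2.08  0.18  0.35  2.14] [-0.95 -0.07  2.06  0.12  0.64  2.19]
-1.9 [-0.93  0.19  2.08  0.18  0.35  2.54] [-0.95 -0.07  2.06  0.12  0.64  2.59]
-1.5 [-0.93  0.19  2.08  0.18  0.35  2.94] [-0.95 -0.07  2.06  0.12  0.64  2.99]
-1.1 [-0.93  0.19  2.08  0.18  0.35 -2.94] [-0.95 -0.07  2.06  0.12  0.64 -2.89]
-0.7 [-0.93  0.19  2.08  0.18  0.35 -2.54] [-0.95 -0.07  2.06  0.12  0.64 -2.49]
-0.3 [-0.93  0.19  2.08  0.18  0.35 -2.14] [-0.95 -0.07  2.06  0.12  0.64 -2.09]
0.1 [-0.93  0.19  2.08  0.18  0.35 -1.74] [-0.95 -0.07  2.06  0.12  0.64 -1.69]
0.5 [-0.93  0.19  2.08  0.18  0.35 -1.34] [-0.95 -0.07  2.06  0.12  0.64 -1.29]
0.9 [-0.93  0.19  2.08  0.18  0.35 -0.94] [-0.95 -0.07  2.06  0.12  0.64 -0.89]
1.3 [-0.93  0.19  2.08  0.18  0.35 -0.54] [-0.95 -0.07  2.06  0.12  0.64 -0.49]
1.7 [-0.93  0.19  2.08  0.18  0.35 -0.14] [-0.95 -0.07  2.06  0.12  0.64 -0.09]
2.1 [-0.93  0.19  2.08  0.18  0.35  0.26] [-0.95 -0.07  2.06  0.12  0.64  0.31]
2.5 [-0.93  0.19  2.08  0.18  0.35  0.66] [-0.95 -0.07  2.06  0.12  0.64  0.71]
2.9 [-0.93  0.19  2.08  0.18  0.35  1.06] [-0.95 -0.07  2.06  0.12  0.64  1.11]
```

Run:
```python
from h import *
kc=np.array([441.8,-368.4,122.9])
o,z=ori(0); robot.move_ptp(list(kc-90*z),o)
print(robot.current_t(),robot.current_qpos(),robot.current_tcp_pos())
for n in('scene','top','wrist'):
    d=shot(n,n+'1')
    if n=='wrist': cv2.imwrite(f'pics/{n}1b.png',cv2.resize(d['img'],(800,600),interpolation=cv2.INTER_CUBIC))
cv2.imwrite('pics/top1z.png',cv2.resize(ld('top1')['img'][150:300,200:390],None,fx=4,fy=4,interpolation=cv2.INTER_CUBIC))
cv2.imwrite('pics/sc1z.png',cv2.resize(ld('scene1')['img'][130:260,235:385],None,fx=4,fy=4,interpolation=cv2.INTER_CUBIC))
print(proj(ld('wrist1'),kc-15*z))
```

```text
1.5667 [-0.94704889 -0.05225281  2.0648911   0.12321941  0.61283021 -1.79421486] [ 410.66656429 -336.59933211  201.21137408]
[257.59657514 198.60342532]
```

View pics/wrist1b.png

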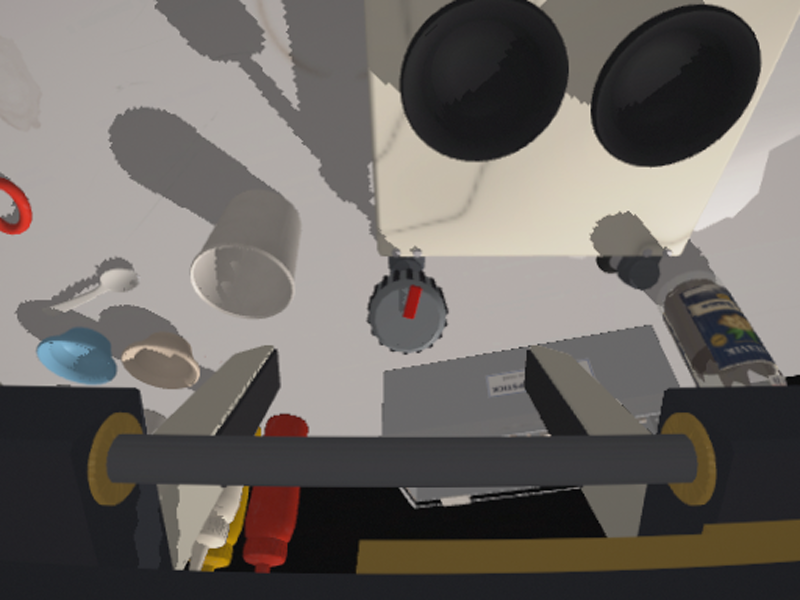

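View pics/top1z.png

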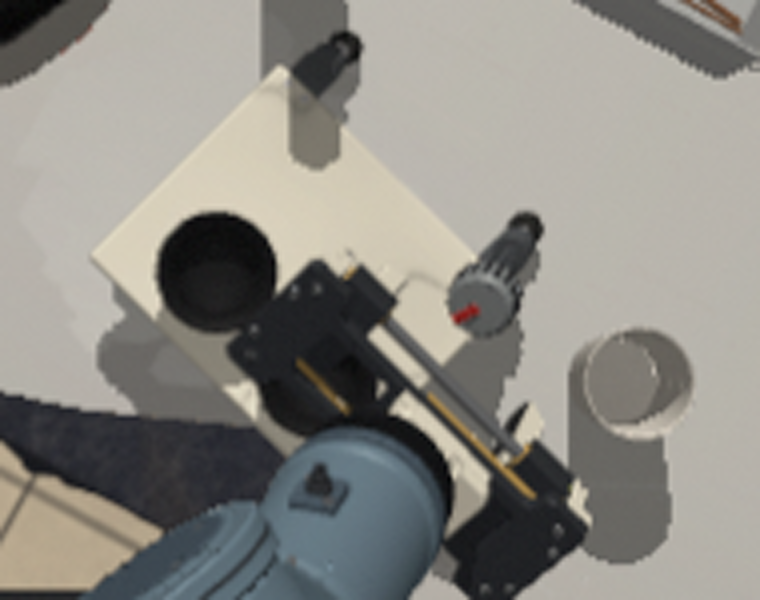

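View pics/sc1z.png

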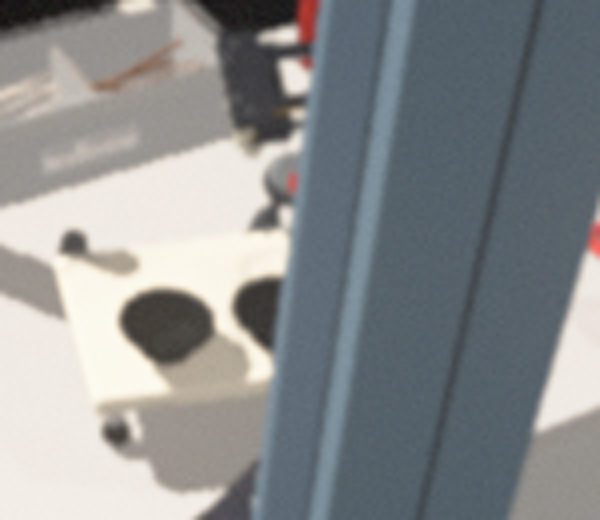

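The wrist view shows the knob top at about (407,313), scaled. The red pointer points up and slightly right, so to the stand's front. The slab's rear edge is level, which means the yaw is good. Next I refine the knob centre and the pointer angle.

```bash
cat >> h.py <<'E'
def axes():
    Rz=R.from_euler('z',YAW).as_matrix(); return Rz[:,0],Rz[:,1],Rz@np.array([-.5,0,np.sqrt(.75)])
def onplane(d,u,v,p0,n):
    e,w=ray(d,u,v); return e+w*np.dot(p0-e,n)/np.dot(w,n)
def redmask(d,box):
    i=d['img'].astype(int);m=((i[...,2]>110)&(i[...,2]>2*i[...,1])&(i[...,2]>2*i[...,0])).astype(np.uint8)
    x0,y0,x1,y1=box;k=np.zeros_like(m);k[y0:y1,x0:x1]=1;return m*k
def pointer(d,box,ctr):
    ys,xs=np.nonzero(redmask(d,box)); _,_,a=axes(); rear=np.array([np.cos(YAW),np.sin(YAW),0])
    f=rear-a*np.dot(rear,a);f/=np.linalg.norm(f); l=np.cross(a,f)
    P=np.array([onplane(d,x+.0,y+.0,ctr,a)-ctr for x,y in zip(xs,ys)])
    X=P@f;Y=P@l; c=np.array([X.mean(),Y.mean()])
    w,V=np.linalg.eigh(np.cov(np.array([X,Y]))); v=V[:,1]; v=v*np.sign(v@c)
    # ccw angle from rear of pointer = remaining clockwise
    return len(xs),c,np.mod(np.arctan2(c[1],c[0]),2*np.pi),np.mod(np.arctan2(v[1],v[0]),2*np.pi)
E
python3 - <<'E'
from h import *
w=ld('wrist1');t=ld('top0')
k=tri((w,407/1.5625,313/1.5625),(t,320.75,225.75));print(k,proj(w,k)*1.5625,proj(t,k))
k2=tri((w,407/1.5625,313/1.5625),(t,320.75,225.75),(ld('scene0'),307.4,174.4));print(k2,proj(w,k2)*1.5625)
c,_=None,None
print(pointer(w,(235,170,290,230),k2)); print(pointer(t,(300,215,335,245),k2))
cr=w['img'][160:240,220:300];cv2.imwrite('pics/wz.png',cv2.resize(cr,None,fx=7,fy=7,interpolation=cv2.INTER_CUBIC))
E
```

```text
[ 436.25624055 -361.72720454  139.28017431] [403.72761321 313.56999693] [320.15570137 225.30305265]
[ 437.00826762 -361.95018973  137.38059559] [404.44332688 311.78371429]
(143, array([-5.37590209,  3.74917515]), np.float64(2.5326111551699024), np.float64(2.888775482573675))
(11, array([-12.56987072,   1.33639263]), np.float64(3.035673404165985), np.float64(2.8231523167574655))
```

View pics/wz.png

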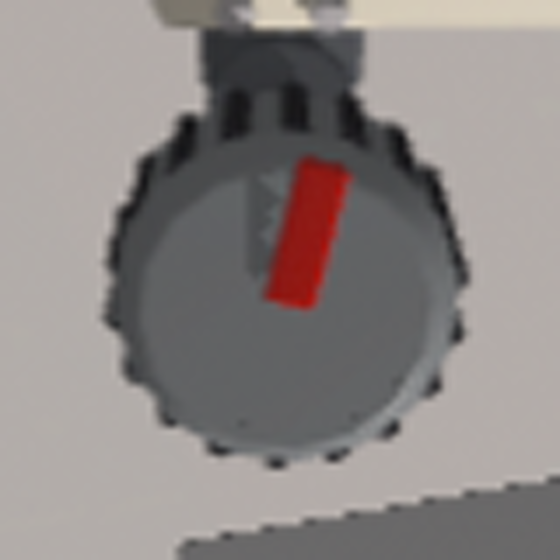

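Run:
```python
from h import *
w=ld('wrist1');t=ld('top0')
tcp=np.array([410.67,-336.6,201.2]);print('tcp in wrist*1.56',proj(w,tcp)*1.5625)
ff,l,a=axes()
for wt in ([w],[w,w,w]):
    k=tri(*[(x,261,203.3) for x in wt],(t,320.75,225.75),(ld('scene0'),307.4,174.4));print(k,proj(w,k),proj(t,k),proj(ld('scene0'),k),'kc',k-15*a)
d=k-15*a-tcp; print('lat y',d@l,'along',d@-a,'perp',d@np.cross(a,l))
print(pointer(w,(235,170,290,230),k))
```

```text
tcp in wrist*1.56 [402.11036616 370.19397136]
[ 437.13275152 -361.6432201   139.06546525] [259.22562499 200.94331329] [320.09356407 224.93345279] [307.64919734 173.77976841] kc [ 442.33378825 -367.04685008  126.0750842 ]
[ 437.39303061 -360.93399335  140.67509017] [260.07563853 202.12877374] [319.90267104 224.81226919] [307.51806307 173.46717333] kc [ 442.59406734 -366.33762333  127.68470912]
lat y 2.3785834913179476 along 85.44806678500122 perp -0.9698113129284179
(143, array([-7.50980667,  2.6960606 ]), np.float64(2.7969179051682684), np.float64(2.888775482573676))
```

Run:
```python
from h import *
kc=np.array([442.7,-366.2,127.7])
o,z=ori(0); robot.move_linear(list(kc-15*z),o,speed=80)
tcp=robot.current_tcp_pos();print(robot.current_t(),tcp)
d=shot('wrist','wrist2'); cv2.imwrite('pics/wrist2b.png',cv2.resize(d['img'],(800,600),interpolation=cv2.INTER_CUBIC))
_,l,a=axes()
print('top pred',proj(d,kc-15*z)*1.5625,'tcp',proj(d,tcp)*1.5625,'1mm lat',(proj(d,kc-15*z+l)-proj(d,kc-15*z))*1.5625)
```

```text
2.75 [ 437.59728901 -360.86047136  141.04762837]
top pred [401.41736711 369.1466549 ] tcp [401.48726299 370.09692066] 1mm lat [2.63991859e+00 1.05831793e-03]
```

View pics/wrist2b.png

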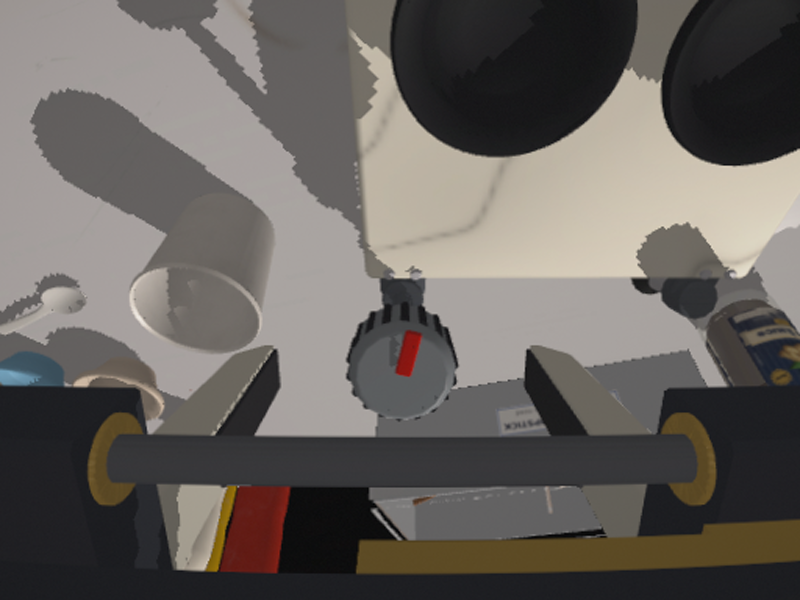

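Run:
```python
from h import *
d=ld('wrist2')
cr=d['img'][185:275,215:305];cv2.imwrite('pics/wz2.png',cv2.resize(cr,None,fx=6,fy=6,interpolation=cv2.INTER_CUBIC))
```

```text
(no output)
```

View pics/wz2.png

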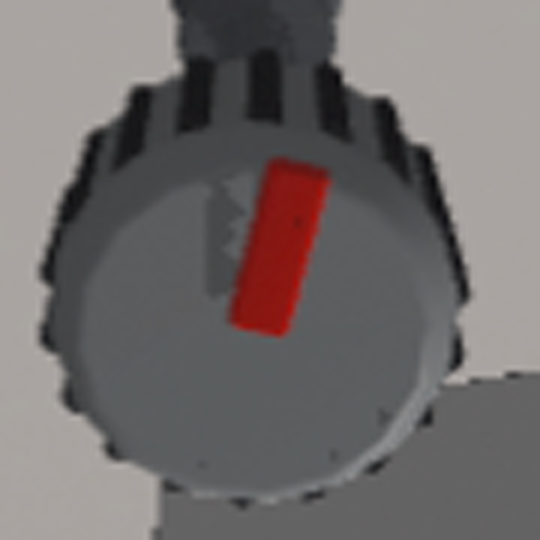

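Run:
```python
from h import *
w1,w2,t,s=ld('wrist1'),ld('wrist2'),ld('top0'),ld('scene0')
_,l,a=axes(); p=np.cross(a,l); tcp=np.array([437.597,-360.860,141.048])
for obs in ([(w1,261,203.3),(w2,257.5,240)],[(w1,261,203.3)]*2+[(w2,257.5,240)]*4+[(t,320.75,225.75),(s,307.4,174.4)]):
    k=tri(*obs); D=k-tcp
    print(k,'lat',D@l,'perp',D@p,'axial',D@-a,[np.round(proj(x,k),1) for x in(w1,w2,t,s)])
print(p,pointer(w2,(235,200,290,250),k))
```

```text
[ 432.78358559 -355.36216995  148.4510052 ] lat 0.344600748855744 perp 2.61967275639847 axial -10.06072285801914 [array([260.9, 203.3]), array([257.6, 240. ]), array([318.1, 226.8]), array([308.2, 172.9])]
[ 437.05802628 -360.22824911  142.71956626] lat 0.04977934271111201 perp -0.1179092520309687 axial -1.862083525986574 [array([260.4, 203.4]), array([257. , 238.4]), array([319.8, 224.9]), array([307.6, 173.1])]
[-0.60056399  0.62395744 -0.5       ] (267, array([-7.43713282,  2.38861658]), np.float64(2.83082477170794), np.float64(2.899193025598737))
```

Run:
```python
from h import *
_,l,a=axes(); p=np.cross(a,l); tcp=np.array([437.597,-360.860,141.048])
o,z=ori(0)
g=tcp+.2*l-.6*p+31.5*z
M=np.array([l,p,a])
print('stopped',robot.move_linear(list(g),o,speed=40,f_stop=8))
F=lambda: (np.round(M@robot.current_contact_force(),2),np.round(M@robot.current_ft_torque(),2))
print(robot.current_t(),robot.current_tcp_pos(),g,F())
robot.move_gripper(0.60); print(robot.current_t(),robot.current_gripper_width(),F())
robot.move_gripper(0.0);print(robot.current_t(),robot.current_gripper_width(),F())
for n in('scene','top','wrist'): shot(n,n+'3')
d=ld('wrist3');cv2.imwrite('pics/wrist3b.png',cv2.resize(d['img'],(800,600),interpolation=cv2.INTER_CUBIC))
cv2.imwrite('pics/top3z.png',cv2.resize(ld('top3')['img'][150:300,200:390],None,fx=4,fy=4,interpolation=cv2.INTER_CUBIC))
```

```text
stopped False
3.7333 [ 449.02778543 -372.45634335  114.10078719] [ 449.02361232 -372.44330311  114.06819978] (array([-0.46,  0.3 ,  0.03]), array([ 0.16, -0.1 , -0.07]))
4.5167 0.601981273385518 (array([-0.67,  0.48,  0.66]), array([ 0.16, -0.1 , -0.03]))
4.9417 0.414157516764489 (array([-0.68, -0.98, -0.1 ]), array([ 0.15, -0.  , -0.07]))
```

View pics/wrist3b.png

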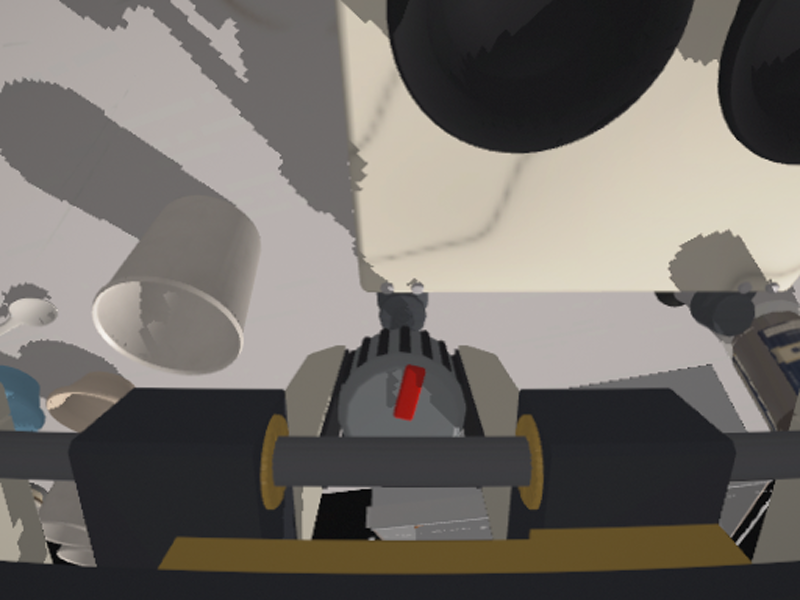

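View pics/top3z.png

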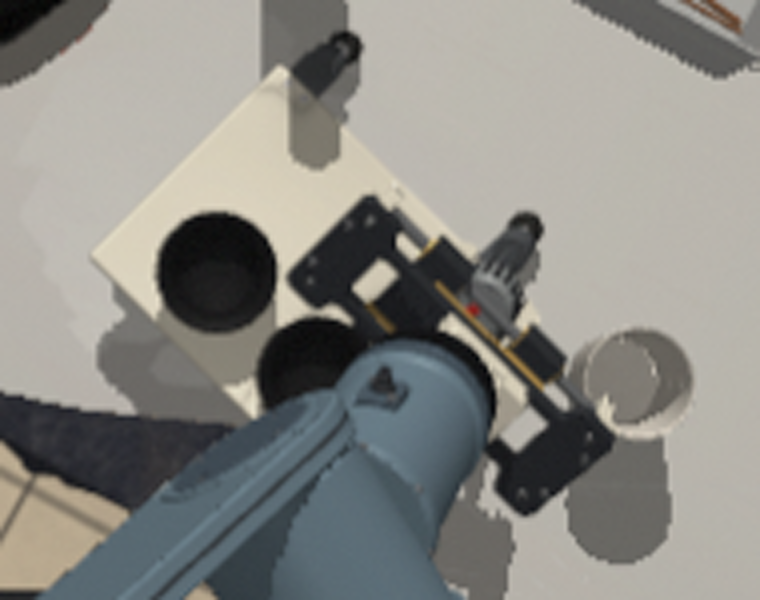

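The grip is centred and the side force is about 0.7 N. Next I turn the knob in small steps and feed along the screw as it goes.

```bash
cat >> h.py <<'E'
def turn(phi0,phi1,step=.2,g0=None,log=True):
    _,l,a=axes(); M=np.array([l,np.cross(a,l),a])
    n=int(np.ceil(abs(phi1-phi0)/step))
    for f in np.linspace(phi0,phi1,n+1)[1:]:
        o,z=ori(f); q=robot.inverse_kinematics(list(g0+2.55*f*z),o); assert q is not None
        c=robot.current_qpos(); assert np.abs(np.array(q)-c).max()<step*2+.1,(q,c)
        robot.move_j(list(q))
        F=M@robot.current_contact_force();T=M@robot.current_ft_torque()
        print(round(f,2),round(robot.current_t(),2),'F lpa',np.round(F,1),'T',np.round(T,2))
        if np.linalg.norm(F)>15: print('high');break
    return f
E
python3 - <<'E'
from h import *
g=np.array([449.028,-372.456,114.101])
turn(0,1.4,.2,g)
for n in('scene','wrist'): shot(n,n+'4')
d=ld('wrist4');cv2.imwrite('pics/wrist4b.png',cv2.resize(d['img'],(800,600),interpolation=cv2.INTER_CUBIC))
E
```

```text
0.2 5.4 F lpa [-0.9  0.7  0.4] T [ 0.2   0.23 -0.1 ]
0.4 5.71 F lpa [-3.2  0.2  0.5] T [ 0.29  0.43 -0.15]
0.6 6.02 F lpa [-3.8  1.3  1.6] T [ 0.37  0.66 -0.08]
0.8 6.33 F lpa [-4.7  1.6  0.8] T [ 0.45  0.79 -0.09]
1.0 6.63 F lpa [-6.4  2.5  2.2] T [ 0.52  0.86 -0.06]
1.2 6.94 F lpa [-6.1  2.3  2.3] T [ 0.59  0.98 -0.12]
1.4 7.25 F lpa [-6.   2.6  3. ] T [ 0.68  0.97 -0.04]
```

View pics/wrist4b.png

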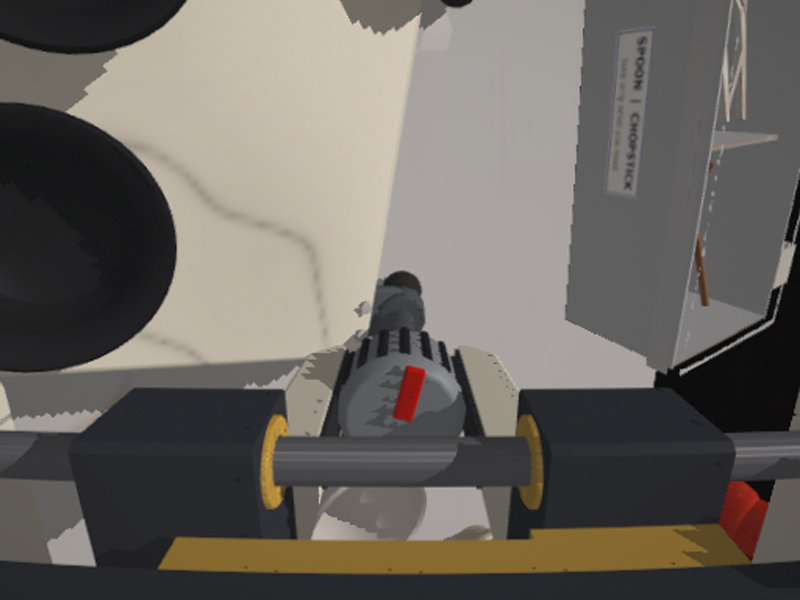

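The knob turned 1.4 rad with the gripper: the pointer still sits at the same place between the jaws, near (410,393), and the slab looks unmoved. I'll relieve the growing side force before going on.

Run:
```python
from h import *
g=np.array([449.028,-372.456,114.101])
_,l,a=axes();p=np.cross(a,l); M=np.array([l,p,a])
o,z=ori(1.4); b=g+2.55*1.4*z
for dl,dp in((-.5,0),(-1,0),(-1,.5)):
    robot.move_linear(list(b+dl*l+dp*p),o,speed=10)
    print(dl,dp,np.round(M@robot.current_contact_force(),1),np.round(M@robot.current_ft_torque(),2),robot.current_t())
```

```text
-0.5 0 [-4.6  2.1  1.1] [0.63 0.69 0.09] 7.6
-1 0 [-2.6  3.1  2.2] [0.69 0.27 0.11] 7.85
-1 0.5 [-0.3  1.4  0. ] [0.58 0.07 0.05] 8.1
```

Run:
```python
from h import *
g=np.array([449.028,-372.456,114.101])
_,l,a=axes();p=np.cross(a,l); M=np.array([l,p,a]); d=np.array([-.075,1.05]); ex=np.zeros(2)
for f in np.linspace(1.4,2.85,9)[1:]:
    o,z=ori(f); c,s=np.cos(f),np.sin(f); sh=(np.eye(2)-np.array([[c,s],[-s,c]]))@d+ex
    q=robot.inverse_kinematics(list(g+2.55*f*z+sh[0]*l+sh[1]*p),o)
    assert np.abs(np.array(q)-robot.current_qpos()).max()<.4
    robot.move_j(list(q))
    F=M@robot.current_contact_force(); ex+=np.clip(F[:2]*.08,-.25,.25)
    print(round(f,2),round(robot.current_t(),2),'F',np.round(F,1),'T',np.round(M@robot.current_ft_torque(),2),'ex',np.round(ex,2))
    if np.linalg.norm(F)>18: print('high');break
print(list(robot.current_tcp_pos()))
for n in('scene','top','wrist'): shot(n,n+'5')
dd=ld('wrist5');cv2.imwrite('pics/wrist5b.png',cv2.resize(dd['img'],(800,600),interpolation=cv2.INTER_CUBIC))
cv2.imwrite('pics/top5z.png',cv2.resize(ld('top5')['img'][150:300,200:390],None,fx=4,fy=4,interpolation=cv2.INTER_CUBIC))
```

```text
1.58 8.39 F [ 0.8  1.1 -0.3] T [ 0.47 -0.19 -0.06] ex [0.06 0.09]
1.76 8.68 F [ 2.3  0.3 -0.3] T [ 0.4  -0.35 -0.03] ex [0.25 0.11]
1.94 8.97 F [ 1.2  0.3 -1. ] T [ 0.32 -0.26 -0.04] ex [0.34 0.13]
2.12 9.27 F [ 0.6 -0.9 -0.9] T [ 0.29 -0.24 -0.08] ex [0.39 0.06]
2.31 9.56 F [-0.3 -1.5  1. ] T [ 0.23 -0.19 -0.07] ex [ 0.37 -0.06]
2.49 9.85 F [-0.1 -0.   2.1] T [ 0.22 -0.2  -0.07] ex [ 0.36 -0.06]
2.67 10.14 F [-0.4 -1.   3.3] T [ 0.24 -0.22 -0.03] ex [ 0.33 -0.14]
2.85 10.43 F [ 0.2 -0.8  3.9] T [ 0.23 -0.23 -0.09] ex [ 0.34 -0.2 ]
[np.float64(450.42832890074703), np.float64(-374.1375090099595), np.float64(107.16926197195188)]
```

View pics/wrist5b.png

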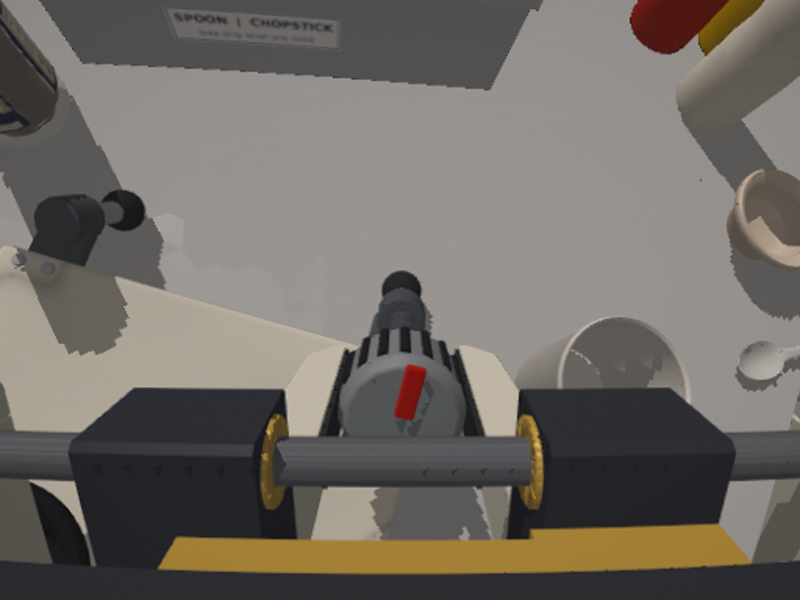

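View pics/top5z.png

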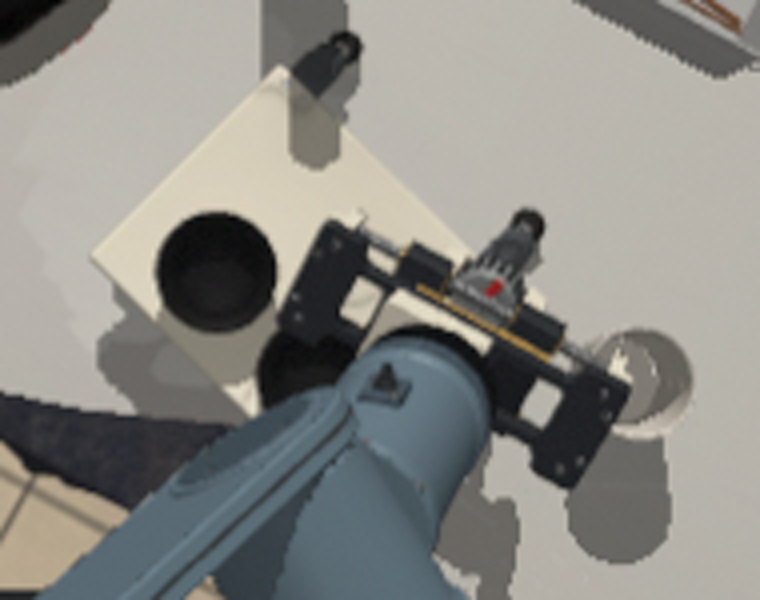

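Run:
```python
from h import *
robot.move_gripper(0.62)
_,z=ori(0)
tcp=np.array(robot.current_tcp_pos())
robot.move_linear(list(tcp-35*z),speed=80); robot.move_gripper(0.9)
robot.move_linear(list(tcp-100*z),speed=120)
o,_=ori(2.85-np.pi+0.15) 
print(robot.current_t(),np.round(robot.current_contact_force(),2))
for n in('scene','top','wrist'): shot(n,n+'6')
dd=ld('wrist6');cv2.imwrite('pics/wrist6b.png',cv2.resize(dd['img'],(800,600),interpolation=cv2.INTER_CUBIC))
cv2.imwrite('pics/top6z.png',cv2.resize(ld('top6')['img'][150:300,200:390],None,fx=4,fy=4,interpolation=cv2.INTER_CUBIC))
```

```text
13.05 [-1.13  0.19  0.35]
```

View pics/wrist6b.png

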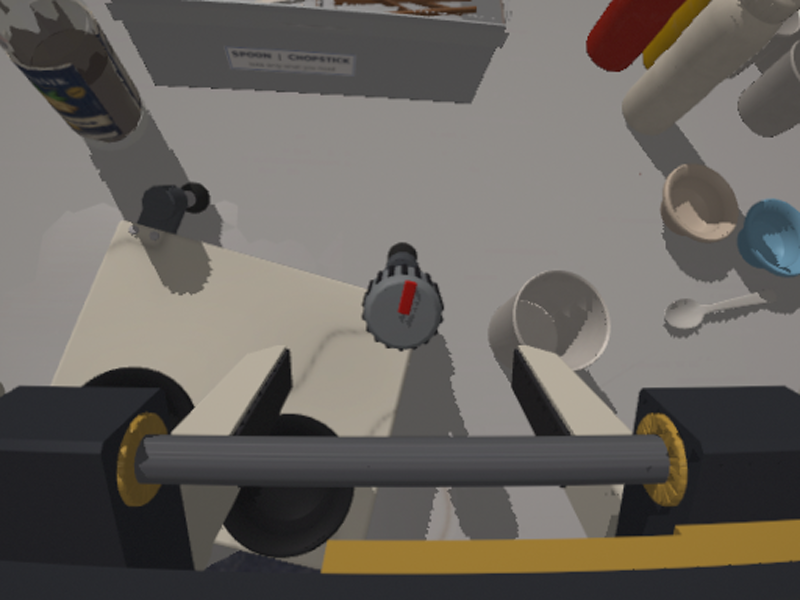

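View pics/top6z.png

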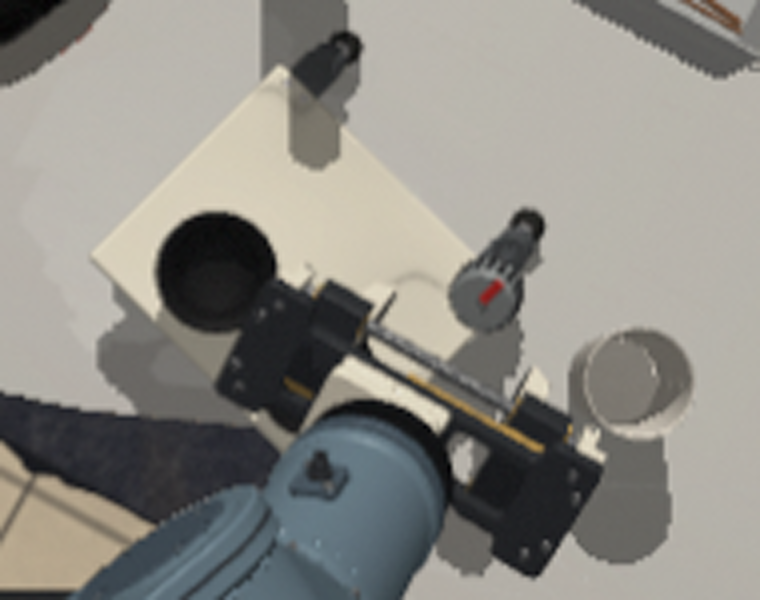

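Run:
```python
from h import *
_,l,a=axes(); k=np.array([437.,-360.4,142.5])-2.55*2.85*a
w=ld('wrist6');print(proj(w,k)*1.5625)
f=lambda x:(x+np.pi)%(2*np.pi)-np.pi
r=pointer(w,(245,170,275,215),k);print('wrist',r[0],r[1],f(r[2]),f(r[3]))
r=pointer(ld('top6'),(300,210,335,245),k);print('top',r[0],r[1],f(r[2]),f(r[3]))
A=cv2.cvtColor(ld('top0')['img'],6).astype(np.float32);B=cv2.cvtColor(ld('top6')['img'],6).astype(np.float32)
for n,(x0,y0,x1,y1) in dict(slab=(222,160,300,205),bowl=(232,198,272,235),foot=(322,198,340,215),knob=(308,208,338,238)).items():
    print(n,cv2.phaseCorrelate(A[y0:y1,x0:x1],B[y0:y1,x0:x1]))
# slab rear edge yaw in wrist6
p1=plane(w,125/1.5625,222/1.5625,63);p2=plane(w,360/1.5625,290/1.5625,63);v=p1-p2;print('edge yaw',np.arctan2(-v[0],v[1]))
cr=np.hstack([cv2.resize(ld(x)['img'][165:250,240:330],None,fx=4,fy=4,interpolation=cv2.INTER_CUBIC) for x in('scene0','scene6')]);cv2.imwrite('pics/sc06.png',cr)
```

```text
[403.42080563 308.19925489]
wrist 136 [6.5285351  0.55827817] 0.08530601188916087 0.03052380170047231
top 14 [ 6.29302713 -0.7722361 ] -0.1221025277776473 0.04495563945221237
slab ((-0.03175281429552257, 0.474549531236665), 1.0149740176730686)
bowl ((-0.3898179022587449, -0.10706958153130586), 0.7719487322866917)
foot ((0.6058181327467125, -0.8299822862317257), 0.8421407581111531)
knob ((0.5255717545001062, -1.0439130383721533), 0.9211343224843344)
edge yaw -0.8038567711866507
```

View pics/sc06.png

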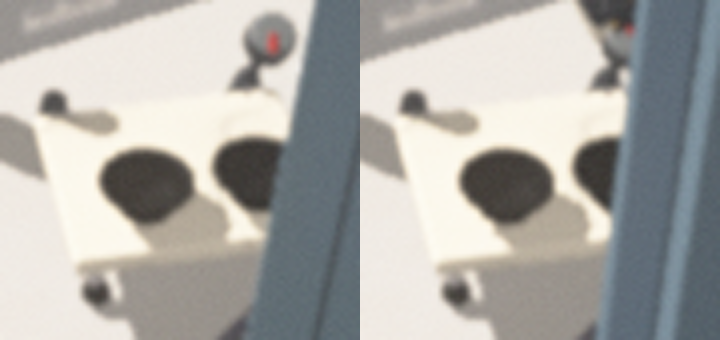

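Run:
```python
from h import *
_,z=ori(0); t=np.array(robot.current_tcp_pos()); robot.move_linear(list(t-20*z),speed=80); robot.sleep(.5)
print(robot.current_t(),robot.hand_in())
```

```text
the job is handed in; nothing more can be done
14.0917 None
```

I gripped the knob along its axis, turned it about 2.85 rad clockwise while feeding down with the thread, let go, backed off and handed in at 14.1 s.

**Knob angle:** In the last pictures the red pointer was within about 0.03 rad (wrist view) and 0.045 rad (top view) of the stand's rear. That puts the knob at about 3.96 rad, inside the 3.5–4.5 band. The cruder estimate from the centre of the red mark scattered more, at +0.09 and −0.12 rad, but is also inside the band.

**Foot contact:** The force along the axis rose gently to about 4 N over the last 0.6 rad, which fits the foot taking up load. I did not measure the foot's height directly, and I did not test the stand for rocking.

**Forces:** The side force on the tool peaked at about 6.5 N partway through. I eased it off by shifting the tool about 1 mm.

**Stand and bowls:** Comparing the top views before and after, the slab and the left bowl shifted by no more than about 0.5 pixel (roughly 1.3 mm). The slab's heading read −0.804 rad, as at the start. The right bowl was partly hidden by the gripper in the last pictures, so I could see it was in place but did not measure it. I saw no change in anything else on the worktop.

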